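Set out the ladle and a tumbler for serving rasam

ROBOT

A 6-joint arm with a two-finger parallel gripper is mounted at the origin on the work surface. World frame = base frame: x ahead of the robot, y to its left, z up, the work surface at z = 0. Lengths are in mm, angles in degrees, forces in N, time in s.
With the tool pointing down it reaches from about 250 to 725 mm from the base axis. Payload 9.7 kg.
Tool frame: the origin (TCP) lies at the very end of the fingers, on their centre line; the grasp point (between the pads) lies 19 mm behind it; z points along the fingers, y is the line along which they close (so a half turn about z gives the same grasp; the last joint's range is limited). The gripper opens to 85 mm and grips with 20 to 120 N. Pads are 22 mm wide; open, the fingers measure 114 mm over their backs; the gripper's body (76 mm by 85 mm) begins 54 mm behind the grasp point. The pads swing forward as they close: fully open they stand 13 mm farther back than shut.
Start: joints at [64.114, 4.979, 10.078, 95.1, 0, 90], TCP at [240.119, 494.813, 231.284] pointing down, gripper open.
Joint ranges: [-179.16, 179.16], [-48.56, 103.87], [-65.8, 70.77], [-126.05, 130.52], [-82.76, 87.17], [-180, 180]. Speed limits (degrees/s): [127.2, 127.2, 147.25, 180, 180, 180].

INTERFACE

Orientations are given as a 3x3 rotation matrix whose columns are the frame's x, y, z axes.
In Python, from plant import arm, optics gives the robot as it stands.
- The arm moves only by the tool servo_tool, never from a script. Its argument "moves" is a list of rows, each a list of 2 entries, a list of its own where there are three numbers: the shift along the tool's x, y, z in cm, then the turn, a rotation vector about the tool's x, y, z in degrees. In form: [[[tx, ty, tz], [rx, ry, rz]], ...]. A call has 1 to 20 rows; each row is the pose to reach, as a shift and turn from the pose commanded when the call began, along the tool's axes at that moment; what a row does not reach only later rows make up. A row lasts 1/12 s, in which the tool goes at most 41.7 mm and 7.16 degrees, less where a joint would pass 70% of its speed; a pose out of reach is approached as far as the arm can. A call with a gripper value outside its range is refused whole. "fingers" is the opening, from 0 (shut) to 1 (fully open), set as the call begins (left out, the last holds). The fingers move at their own pace and stop on an object; "grip_force" is the grip in N (left out, the last holds). Time passes only in rows, so rows that repeat a pose let the fingers close. It gives the time, the measured TCP pose, the force, the opening and the grip force at its end, in the units of the state.
- arm.state(): the state, without advancing time (a new reading comes with each control period).
- optics.grab_frame(name): name is "scene" or "top"; returns the picture (400x640x3 uint8, blue, green, red); there is no depth.
- optics.camera_params(name): a dict with "fx", "fy", "cx", "cy" (pixels), "dist" ([k1, k2, p1, p2, k3] as OpenCV has them; the pictures are not rectified), "R" (3x3) and "t" (3): a world point X has camera coordinates R X + t. Camera axes: x right, y down, z forward; pixel columns grow to the right and rows downward; lengths in mm; the calibration is good to about 2 mm. A picture is of the moment at which its call begins. camera_params takes no time and is no camera call.
- arm.sign_off(): hands the job in; it is judged then, once.
The state is a dict: "t": time; "q": joint angles; "qvel": joint speeds; "effort": joint torques, N m; "position": TCP position; "orientation": TCP orientation; "ft_force": force on the tool from outside, world axes, zero at the start; "wrist_torque": the same for the moment, N m; "gripper_width": finger opening in mm; "gripper_force": force on a finger pad.
Only numpy, scipy, OpenCV 4.12 (cv2) and the standard library are available. Lean on these libraries where they do the work, as an engineer would, in place of code of your own. Each camera call takes 0.05 s, during which the arm holds its last target. There are 200 camera calls.

TASK

Get the counter ready for serving rasam: take the ladle up and off its hook on the shelf edge, lower it bowl first to the bottom of the steel pot and leave it there with its handle sticking out. Then lift just the top tumbler off the nested stack, without pulling the next one up with it, and set it down upright inside the davara (the wide low saucer-bowl). Lower both things into place rather than dropping them, and leave the other tools on their hooks and the other things on the counter standing where they are.

Things in the scene. Friction and masses are not known exactly. Their poses are not given: they have to be found in the camera images.
- ladle: Steel ladle 199 mm long, 120 g, on one of three neighbouring hooks; the only hung thing with a round bowl. Own z up, own +x to the shelf, -x out along the hook. Origin: middle of the upper edge of the slot in its top plate, where it bears on the hook. The 8 mm round shank leans back to end 20 mm behind (+x) the origin at the bowl's back rim. Bowl opens upwards, 64 mm across, 26 mm deep.
- ladle_slot (a point): Middle of the slot in the ladle's top plate, 17 mm below the origin. The plate is upright, 24 mm wide (own y), 4 mm thick (x), from 8 mm above to 60 mm below the origin; the slot is 12 mm wide, 34 mm high. The plate's two long edges, 24 mm apart, can be gripped beside or below the slot, from above or tilted, with the hook still in the slot.
- ladle_bowl (a point): Middle of the underside of the ladle's bowl: 191 mm below the ladle's origin and 12 mm in front of it (own -x).
- rack: Fixed teak shelf 460 mm long (own y), 140 mm deep (own x), front facing own -x, with two end panels; boards' upper faces 275 and 70 mm high; tins on it reach 340 mm. Origin: on the counter under its centre. Four steel hooks, 7 mm thick, stand out from its front edge along -x, at own y -163, -75, +13 mm (ladle, turner, tong in any order) and +145 mm (gasket).
- hook_seat (a point): Where things bear on the second hook (own y -75 mm): 125 mm in front of the shelf's origin, 55 mm out from its edge, 255 mm high; the other hooks are alike. Each upturned hook end, 21 mm farther out, rises 11 mm above this: to come off, a hung thing must be raised 12 to 26 mm, then drawn out along the shelf's -x by at least 30 mm.
- turner: Slotted steel turner, 194 mm long, with a flat 74 x 78 mm blade, hanging beside the ladle; not needed. Same top plate, origin and axes as the ladle.
- tong: Steel tong, 193 mm long: two narrow strips in a slim inverted V, about 50 mm wide at the foot, hanging beside the ladle; not needed. Same top plate, origin and axes as the ladle.
- gasket: Pale cooker gasket ring, 149 mm outside diameter, 11 mm thick, on the fourth hook; not needed. Origin: inside of the ring's upper edge, on the hook.
- pot: Loose round steel pot, 550 g, 80 mm high, no lid or handles; 140 mm across outside, 150 mm at the rim; inside at least 105 mm across at the floor and 130 mm from 20 mm height up. Inner floor 4 mm above its underside. Origin: centre of its underside.
- tumbler_top: Topmost of three like steel tumblers nested in one another, 90 g, 80 mm high, 61 mm across near the mouth, narrowing to 51 mm at 33 mm height, below that a straight foot 44 mm across. Origin: centre of its underside. It bears on a ledge inside the next one: 32 mm of it stand above the next one's rim, with about 1.5 mm play all round; it comes free when lifted straight up by about 50 mm.
- tumbler_middle: Middle tumbler of the stack, same shape; origin (centre of its underside) 32 mm below that of the top one. Must stay.
- tumbler_bottom: Lowest tumbler of the stack, same shape, standing on the counter. Origin: centre of its underside. Must stay.
- davara: Loose low steel saucer-bowl, 160 g, 30 mm high, 100 mm across the flared rim, at least 66 mm across inside at the floor. Inner floor 4 mm above its underside. Origin: centre of its underside.
- coffee_filter: Bystander: steel brewing filter, 72 mm across, 162 mm tall, standing on the counter. Origin: centre of its underside.
- masala_tin: Bystander: flat lidded steel tin, 100 mm across, 55 mm tall, standing on the counter. Origin: centre of its underside.
Not all that is in view belongs to the job. What is shaped like the tumbler_top but black or orange is not meant.

How it is judged:
By the outcome, as a careful person would: the job done as asked, in the order asked, and still so for the second after the job is handed in, with the robot touching nothing.
It also fails if it takes over 58 s, if anything falls off the work surface, if the arm or the gripper's body presses on something with over 40 N, if the wrist force passes 120 N, or if a joint passes its speed limit or range.

## Working session

There is one attempt and no reset: what is moved stays moved. The work goes in short steps, Python scripts to look and compute and a tool call to move; the robot and the scene stay as the last step left them, time stands still between calls to the robot, and variables do not carry over. Pictures are saved under pics/ and viewed, at most 10 in all, crops included, and the job is handed in when it is done.

Besides the shell and the picture viewer there is one more tool, called after "Call:" in YAML: its name, and indented under it one key for each argument. servo_tool: Moves the arm, as the interface text tells. Its arguments: {"type":"object","properties":{"moves":{"type":"array","items":{"type":"array"}},"fingers":{"type":"number"},"grip_force":{"type":"number"}},"required":["moves"]}

```bash
mkdir -p pics; python3 - <<'E'
from plant import arm, optics
import cv2,numpy as np
for n in("scene","top"):
    cv2.imwrite(f"pics/{n}0.png",cv2.resize(optics.grab_frame(n),(800,500)))
    p=optics.camera_params(n);print(n,{k:np.round(v,4).tolist() for k,v in p.items()})
    print("cam",-np.array(p["R"]).T@np.array(p["t"]))
s=arm.state();print(s["t"],s["position"],np.round(s["orientation"],3).tolist(),s["gripper_width"])
E
```

```text
scene {'fx': 493.4551, 'fy': 493.4551, 'cx': 322.8082, 'cy': 197.8897, 'dist': [0.0288, 0.0, 0.0, 0.0, 0.0], 'R': [[-0.8729, 0.4873, -0.0239], [0.2867, 0.4727, -0.8333], [-0.3948, -0.7342, -0.5524]], 't': [462.4969, -50.9998, 1662.4297]}
cam [1074.60028306 1019.295501    886.81888236]
top {'fx': 407.967, 'fy': 407.967, 'cx': 321.7547, 'cy': 198.1246, 'dist': [-0.0801, 0.0, 0.0, 0.0, 0.0], 'R': [[0.0283, -0.9996, 0.0065], [-0.9949, -0.0287, -0.097], [0.0972, -0.0037, -0.9953]], 't': [36.7335, 566.3244, 1257.2699]}
cam [ 440.20478137   57.64876883 1306.02321042]
0.1 [240.04860544 494.6436942  230.65106817] [[-0.9, 0.437, -0.0], [0.437, 0.9, -0.001], [-0.0, -0.001, -1.0]] 85.1391220509281
```

View pics/scene0.png

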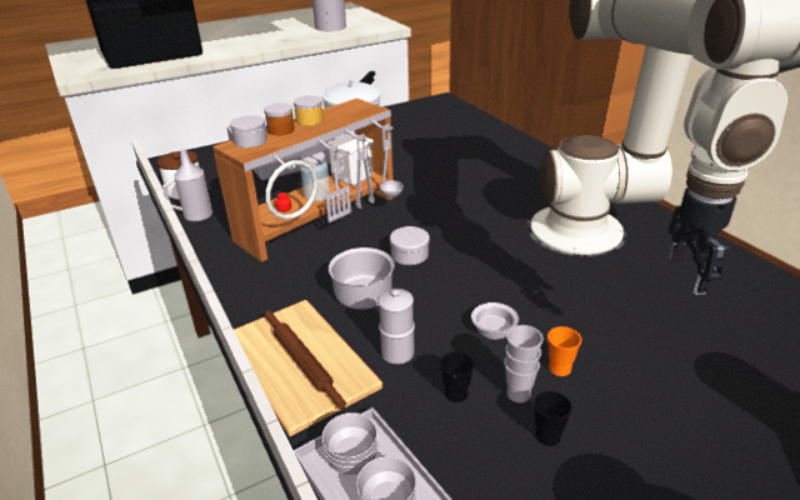

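View pics/top0.png

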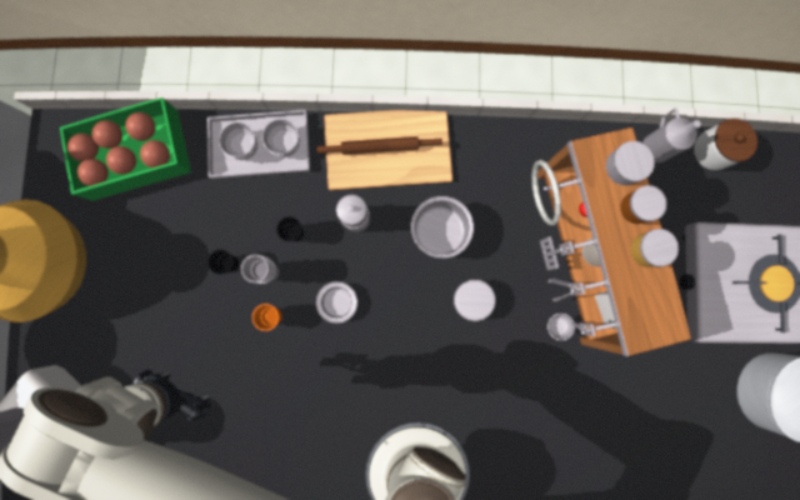

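The scene view shows the rack with ladle (nearest robot), tong, turner and gasket. The stack is at about (521,362), the davara at (494,320) and the pot at (361,277). I'll take enlarged crops next.

```bash
python3 - <<'E'
from plant import optics
import cv2,numpy as np
S=optics.grab_frame("scene");T=optics.grab_frame("top")
cv2.imwrite("pics/S.png",S);cv2.imwrite("pics/T.png",T)
def crop(I,x0,x1,y0,y1,k,step=20):
    C=cv2.resize(I[y0:y1,x0:x1],None,fx=k,fy=k,interpolation=cv2.INTER_CUBIC)
    for x in range(-(-x0//step)*step,x1,step):
        cv2.line(C,(int((x-x0)*k),0),(int((x-x0)*k),6),(0,255,0),1);cv2.putText(C,str(x),(int((x-x0)*k),16),0,.35,(0,255,0),1)
    for y in range(-(-y0//step)*step,y1,step):
        cv2.line(C,(0,int((y-y0)*k)),(6,int((y-y0)*k)),(0,255,0),1);cv2.putText(C,str(y),(8,int((y-y0)*k)+4),0,.35,(0,255,0),1)
    return C
cv2.imwrite("pics/a.png",crop(T,415,560,95,290,3))
cv2.imwrite("pics/a.png",crop(T,425,560,145,290,4))
cv2.imwrite("pics/b.png",crop(S,170,340,75,210,4.4))
a=crop(T,185,395,145,265,3.7)[:444]
cv2.imwrite("pics/c.png",a)
cv2.imwrite("pics/d.png",crop(S,255,475,180,345,3.6))
E
```

```text
(no output)
```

View pics/a.png

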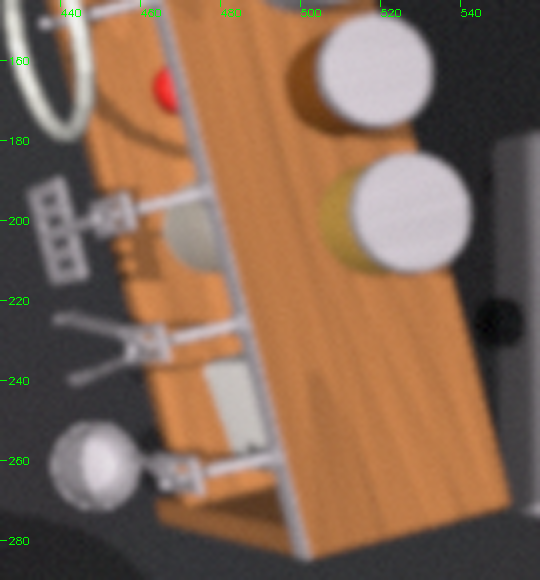

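View pics/b.png

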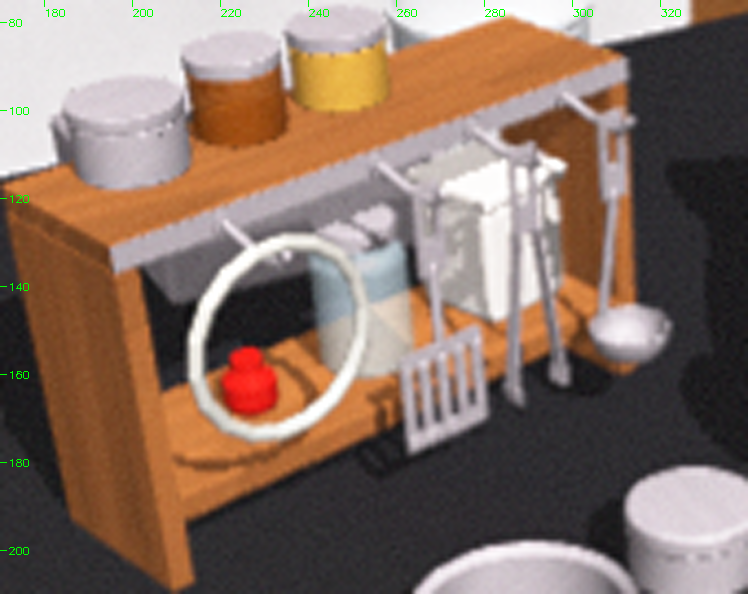

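View pics/c.png

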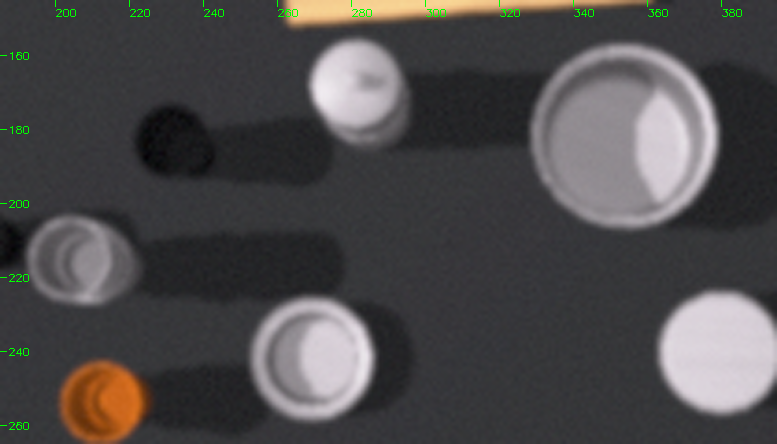

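View pics/d.png

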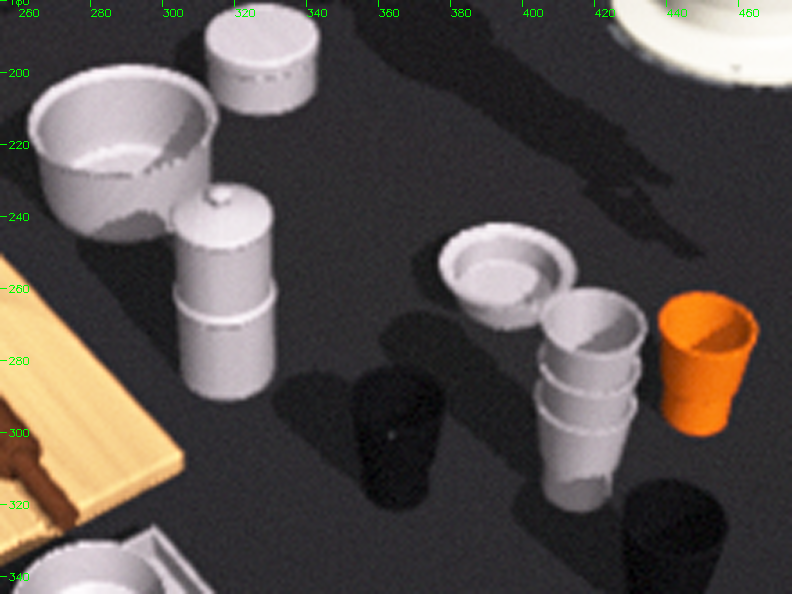

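Readings, in raw pixels:
- **Top view:** pot rim centre (353.8,181.6), davara (269.5,241.8), tumbler mouth (203.6,214.9), near-front rack corner (500.8,284.5), ladle bowl (448.8,261.3).
- **Scene view:** ladle hook tip (313,102), gasket hook tip (235,134).

Next I fit the poses to these.

```bash
cat > h.py <<'E'
import numpy as np,cv2,json
from plant import arm,optics
from scipy.optimize import least_squares
from scipy.spatial.transform import Rotation as Ro
P={n:optics.camera_params(n) for n in("scene","top")}
def proj(n,X):
    p=P[n];K=np.array([[p["fx"],0,p["cx"]],[0,p["fy"],p["cy"]],[0,0,1.]])
    return cv2.projectPoints(np.atleast_2d(np.array(X,float)),cv2.Rodrigues(np.array(p["R"]))[0],np.array(p["t"],float),K,np.array(p["dist"]))[0][:,0]
def bbox(n,x,y,z,r):
    a=np.linspace(0,2*np.pi,90);q=proj(n,np.c_[x+r*np.cos(a),y+r*np.sin(a),a*0+z]);return np.r_[q.min(0),q.max(0)]
def circ(obs,z,r):  # obs {cam:(x0,y0,x1,y1)} nan to ignore
    f=lambda v:np.concatenate([np.nan_to_num(bbox(n,v[0],v[1],z,r)-np.array(o,float)) for n,o in obs.items()])
    s=least_squares(f,[450,100]);return s.x,s.fun
def go(pos,R):
    """shift (cm) and turn (deg) in tool axes from the current pose"""
    s=arm.state();R0=np.array(s["orientation"]);d=R0.T@(np.array(pos)-s["position"])/10
    return np.round(d,2).tolist(),np.round(Ro.from_matrix(R0.T@np.array(R)).as_rotvec(degrees=True),2).tolist()
E
python3 - <<'E'
from h import *
c=lambda b:[b[0]/3.7+185,b[1]/3.7+145,b[2]/3.7+185,b[3]/3.7+145]
d=lambda b:[b[0]/3.6+255,b[1]/3.6+180,b[2]/3.6+255,b[3]/3.6+180]
n=np.nan
for nm,t,s,z,r in[("pot",(531,43,718,228),(28,65,218,n),80,75),("dav",(250,296,375,420),(438,222,577,n),30,50),("tum",(26,214,n,303),(540,288,647,355),144,31.5)]:
    for o in({"top":c(t)},{"scene":d(s)},{"top":c(t),"scene":d(s)}):
        v,f=circ(o,z,r);print(nm,v.round(1),f.round(1))
obs=[("top",(-70,-230,275),(500.75,284.5)),("top",(70,-230,275),(552.75,270)),("top",(-70,230,275),(456,114.4)),("top",(70,230,275),(506.4,102.4)),
("scene",(-70,230,275),(194.5,131.4)),("scene",(-70,-230,275),(312.7,89.1)),("scene",(-70,230,0),(209.8,209.5)),("scene",(70,230,275),(170.7,117)),
("scene",(-146,-163,264),(313.2,102.3)),("scene",(-146,-75,264),(291.6,109.5)),("scene",(-146,13,264),(270,118.2)),("scene",(-146,145,264),(235.2,133.6)),
("top",(-137,-163,90),(448.75,261.25))]
def W(v,p):
    a=v[2];return np.array([v[0]+p[0]*np.cos(a)-p[1]*np.sin(a),v[1]+p[0]*np.sin(a)+p[1]*np.cos(a),p[2]])
f=lambda v:np.concatenate([proj(k,W(v,p))[0]-q for k,p,q in obs])
s=least_squares(f,[450,-350,-1.4],loss="soft_l1",x_scale=[10,10,.1]);print(s.x,np.degrees(s.x[2]));print(f(s.x).reshape(-1,2).round(1).tolist())
print("ladle origin",W(s.x,(-125,-163,255)).round(1))
v=s.x
for p in[(-125,-163,263),(-125,-175,195),(-125,-151,195),(-137,-163,64)]:print(proj("top",W(v,p))[0].round(1),proj("scene",W(v,p))[0].round(1))
a=s.x[2]; x=np.array([np.cos(a),np.sin(a),0]);y=np.array([-np.sin(a),np.cos(a),0])
print("rack x",x.round(3),"y",y.round(3))
L=W(s.x,(-125,-163,0));
for sg in(1,-1):
    R=np.c_[np.cross(sg*y,[0,0,-1]),sg*y,[0,0,-1]]
    print(sg,go([L[0]+x[0]*-60,L[1]+x[1]*-60,330],R))
E
```

```text
pot [613.5 -42.7] [ 0.6  0.5 -0.6 -0.5]
pot [616.6 -36.4] [-0.1 -0.   0.1  0. ]
pot [614.  -41.9] [ 0.3  0.4 -0.9 -0.7  0.  -1.1 -0.1  0. ]
dav [423.7 211.9] [ 0.9  0.7 -0.9 -0.6]
dav [426.2 216.1] [ 0.4  0.  -0.4  0. ]
dav [424.  212.9] [ 0.6  0.6 -1.2 -0.7  0.4 -0.8 -0.5  0. ]
tum [495.7 392.4] [ 0.   1.1  0.  -1. ]
tum [498.9 393.4] [ 0.4 -0.3 -0.4  0.3]
tum [497.3 392.6] [-0.   0.5  0.  -1.6  0.8 -0.7 -0.1 -0.2]
[ 574.30945622 -419.17214543   -1.31364673] -75.26641335146094
[[0.9, -0.3], [-0.8, 0.8], [0.0, -2.5], [-1.0, -1.2], [0.4, -1.6], [-0.3, -2.5], [-0.4, -1.0], [-0.7, -1.2], [0.1, -1.0], [1.2, -0.2], [1.0, -0.3], [0.1, -1.8], [-1.0, -0.4]]
ladle origin [ 384.9 -339.7  255. ]
[473.1 263.4] [308.9  99.9]
[464.9 266.2] [312.4 118. ]
[462.8 257.6] [307.1 120.2]
[445.1 260.4] [313.5 154.8]
rack x [ 0.254 -0.967  0.   ] y [0.967 0.254 0.   ]
1 ([-45.55, -64.2, -9.86], [-0.04, 0.02, 49.38])
-1 ([-45.55, -64.2, -9.86], [-0.03, -0.05, -130.62])
```

Call:
servo_tool:
  moves:
    - [[-45.5,-64.2,-9.9],[0,0,49.4]]
    - [[-45.5,-64.2,-9.9],[0,0,49.4]]
    - [[-45.5,-64.2,-9.9],[0,0,49.4]]
    - [[-45.5,-64.2,-9.9],[0,0,49.4]]
    - [[-45.5,-64.2,-9.9],[0,0,49.4]]
    - [[-45.5,-64.2,-9.9],[0,0,49.4]]
    - [[-45.5,-64.2,-9.9],[0,0,49.4]]
    - [[-45.5,-64.2,-9.9],[0,0,49.4]]
    - [[-45.5,-64.2,-9.9],[0,0,49.4]]
    - [[-45.5,-64.2,-9.9],[0,0,49.4]]
    - [[-45.5,-64.2,-9.9],[0,0,49.4]]
    - [[-45.5,-64.2,-9.9],[0,0,49.4]]
    - [[-45.5,-64.2,-9.9],[0,0,49.4]]
    - [[-45.5,-64.2,-9.9],[0,0,49.4]]
    - [[-45.5,-64.2,-9.9],[0,0,49.4]]
    - [[-45.5,-64.2,-9.9],[0,0,49.4]]
    - [[-45.5,-64.2,-9.9],[0,0,49.4]]
    - [[-45.5,-64.2,-9.9],[0,0,49.4]]
    - [[-45.5,-64.2,-9.9],[0,0,49.4]]
    - [[-45.5,-64.2,-9.9],[0,0,49.4]]
  fingers: 0.65

```text
t: 1.87
position: [369.7, -286.9, 328.4]
orientation: [[-0.25, 0.968, -0.002], [0.968, 0.25, 0.0], [0.001, -0.002, -1.0]]
ft_force: [1.6, -0.9, 0.1]
gripper_width: 55.6
gripper_force: 0.0
```

```bash
cat >> h.py <<'E'
a=np.radians(-75.27);rx=np.array([np.cos(a),np.sin(a),0]);ry=np.array([-np.sin(a),np.cos(a),0])
L=np.array([384.9,-339.7,255.]);RD=np.c_[np.cross(ry,[0,0,-1]),ry,[0,0,-1]]
def show():
    s=arm.state();print(s["t"],np.round(s["position"],1),"q",np.round(s["q"],1),"F",np.round(s["ft_force"],1),round(s["gripper_width"],1),np.round(s["orientation"],3).tolist())
E
python3 -c "
from h import *
show();print(go(L+[0,0,75],RD),go(L+[0,0,-42],RD))"
```

```text
1.8667 [ 369.7 -286.9  328.4] q [-3.780e+01 -2.700e+00  1.330e+01  1.062e+02 -1.000e-01  3.770e+01] F [ 1.6 -0.9  0.1] 55.6 [[-0.25, 0.968, -0.002], [0.968, 0.25, 0.0], [0.001, -0.002, -1.0]]
([-5.49, 0.15, -0.16], [-0.12, -0.05, -0.24]) ([-5.5, 0.17, 11.54], [-0.12, -0.05, -0.24])
```

Call:
servo_tool:
  moves:
    - [[0,0,0],[0,0,0]]
    - [[0,0,0],[0,0,0]]
    - [[0,0,0],[0,0,0]]

```text
t: 2.12
position: [369.0, -280.4, 330.6]
orientation: [[-0.255, 0.967, 0.0], [0.967, 0.255, -0.0], [-0.0, 0.0, -1.0]]
ft_force: [0.2, 0.6, 0.4]
gripper_width: 55.6
gripper_force: 0.0
```

```bash
python3 -c "
from h import *
show();print(go(L+[0,0,75],RD),go(L+[0,0,-42],RD))"
```

```text
2.1167 [ 369.  -280.4  330.6] q [-37.2  -3.3  13.  106.3   0.   38. ] F [0.2 0.6 0.4] 55.6 [[-0.255, 0.967, 0.0], [0.967, 0.255, -0.0], [-0.0, 0.0, -1.0]]
([-6.14, 0.02, 0.06], [0.02, 0.01, 0.03]) ([-6.14, 0.02, 11.76], [0.02, 0.01, 0.03])
```

Call:
servo_tool:
  moves:
    - [[-2,0,0],[0,0,0]]
    - [[-4,0,0],[0,0,0]]
    - [[-5.5,0,0],[0,0,0]]
    - [[-6,0,0],[0,0,0]]
    - [[-6,0,1],[0,0,0]]
    - [[-6,0,3],[0,0,0]]
    - [[-6,0,5],[0,0,0]]
    - [[-6,0,7],[0,0,0]]
    - [[-6,0,9],[0,0,0]]
    - [[-6,0,10.5],[0,0,0]]
    - [[-6,0,11.5],[0,0,0]]
    - [[-6,0,11.8],[0,0,0]]
    - [[-6,0,11.8],[0,0,0]]
    - [[-6,0,11.8],[0,0,0]]

```text
t: 3.28
position: [384.7, -339.2, 213.4]
orientation: [[-0.254, 0.967, 0.001], [0.967, 0.254, -0.001], [-0.001, 0.001, -1.0]]
ft_force: [-0.2, 0.3, -0.2]
gripper_width: 55.4
gripper_force: 0.0
```

```bash
python3 - <<'E'
from h import *
show()
S=optics.grab_frame("scene")[70:190,230:350];T=optics.grab_frame("top")[200:300,420:520]
cv2.imwrite("pics/e.png",np.hstack([cv2.resize(S,(400,400),interpolation=2),cv2.resize(T,(400,400),interpolation=2)]))
E
```

```text
3.2833 [ 384.7 -339.2  213.4] q [-41.4  -0.5   2.4  92.9   0.   33.9] F [-0.2  0.3 -0.2] 55.4 [[-0.254, 0.967, 0.001], [0.967, 0.254, -0.001], [-0.001, 0.001, -1.0]]
```

View pics/e.png

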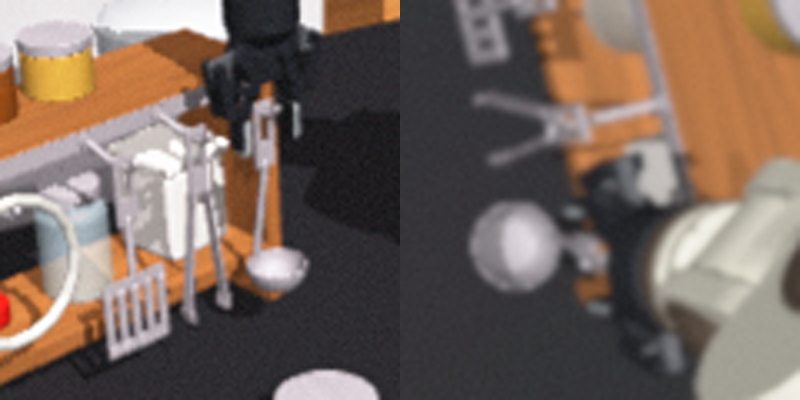

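Left half: both fingers straddle the ladle plate (264,140), with pads at x about 248 and 297, clear of the tong. I'll check the centring by projecting the fingertips.

```bash
python3 - <<'E'
from h import *
p=np.array(arm.state()["position"])
for s in(-1,1):
  for dz in (0,13): print(s,dz,((proj("scene",p+s*28*ry+[0,0,dz])[0]-[230,70])*10/3).round(0), ((proj("top",p+s*28*ry+[0,0,dz])[0]-[420,200])*4+[400,0]).round(0))
print(((proj("scene",p+[0,0,13])[0]-[230,70])*10/3).round(0),((proj("scene",L+[0,0,-42+13])[0]-[230,70])*10/3).round(0))
E
```

```text
-1 0 [286. 138.] [595. 290.]
-1 13 [285. 126.] [602. 292.]
1 0 [244. 155.] [575. 209.]
1 13 [244. 143.] [581. 209.]
[265. 134.] [265. 135.]
```

Plate and finger centre agree (both at crop x≈265), so I'm closing.

Call:
servo_tool:
  moves:
    - [[0,0,0],[0,0,0]]
    - [[0,0,0],[0,0,0]]
    - [[0,0,0],[0,0,0]]
    - [[0,0,0],[0,0,0]]
    - [[0,0,0],[0,0,0]]
    - [[0,0,0],[0,0,0]]
    - [[0,0,0],[0,0,0]]
    - [[0,0,0],[0,0,0]]
  fingers: 0
  grip_force: 60

```text
t: 4.05
position: [384.6, -339.6, 212.7]
orientation: [[-0.254, 0.967, 0.001], [0.967, 0.254, -0.001], [-0.001, 0.0, -1.0]]
ft_force: [-0.1, -1.0, 5.0]
gripper_width: 22.6
gripper_force: 58.5
```

Call:
servo_tool:
  moves:
    - [[0,0,-0.3],[0,0,0]]
    - [[0,0,-0.7],[0,0,0]]
    - [[0,0,-1.1],[0,0,0]]
    - [[0,0,-1.5],[0,0,0]]
    - [[0,0,-1.8],[0,0,0]]
    - [[0,0,-1.9],[0,0,0]]
    - [[0,0,-1.9],[0,0,0]]

```text
t: 4.63
position: [384.5, -339.5, 231.6]
orientation: [[-0.254, 0.967, 0.0], [0.967, 0.254, -0.0], [-0.0, 0.0, -1.0]]
ft_force: [-0.3, 0.1, -1.7]
gripper_width: 22.9
gripper_force: 58.7
```

Call:
servo_tool:
  moves:
    - [[0.5,0,-1.9],[0,0,0]]
    - [[1.2,0,-1.9],[0,0,0]]
    - [[2,0,-1.9],[0,0,0]]
    - [[2.8,0,-1.9],[0,0,0]]
    - [[3.6,0,-1.9],[0,0,0]]
    - [[4.6,0,-1.9],[0,0,0]]
    - [[5.8,0,-1.9],[0,0,0]]
    - [[7,0,-1.9],[0,0,0]]
    - [[8,0,-2.2],[0,0,0]]
    - [[8.5,0,-3.5],[0,0,0]]
    - [[8.5,0,-5.5],[0,0,0]]
    - [[8.5,0,-6.5],[0,0,0]]
    - [[8.5,0,-7],[0,0,0]]
    - [[8.5,0,-7],[0,0,0]]

```text
t: 5.8
position: [363.0, -256.9, 302.5]
orientation: [[-0.254, 0.967, 0.002], [0.967, 0.254, -0.001], [-0.002, 0.001, -1.0]]
ft_force: [-0.4, -0.2, -1.2]
gripper_width: 22.5
gripper_force: 71.3
```

```bash
python3 - <<'E'
from h import *
show()
S=optics.grab_frame("scene")[60:260,220:420];T=optics.grab_frame("top")[150:300,330:480]
cv2.imwrite("pics/f.png",np.hstack([cv2.resize(S,(400,400),interpolation=2),cv2.resize(T,(400,400),interpolation=2)]))
E
```

```text
5.8 [ 363.  -256.9  302.5] q [-35.3  -7.2   6.2 103.2   0.   40. ] F [-0.4 -0.2 -1.2] 22.5 [[-0.254, 0.967, 0.002], [0.967, 0.254, -0.001], [-0.002, 0.001, -1.0]]
```

View pics/f.png

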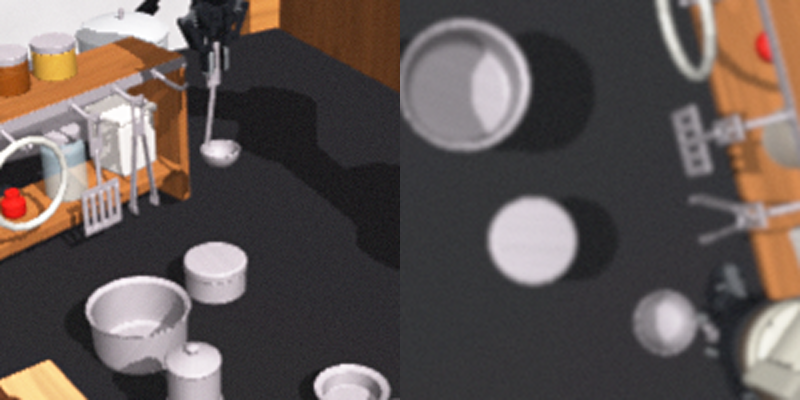

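Ladle is off the hook, upright in the gripper, with its bowl at crop (665,322); turner and tong are undisturbed. I'll work out the transfer.

```bash
cat >> h.py <<'E'
pot=np.array([614.,-42.,0])
def ltarget(d,th,gap):
    Rt=Ro.from_rotvec(np.radians(th)*ry).as_matrix();M=np.c_[rx,ry,[0,0,1]]
    C=pot+d*rx+[0,0,36.7+gap];return C+Rt@M@np.array([12,0,116.]),Rt@RD
E
python3 - <<'E'
from h import *
p=np.array(arm.state()["position"]);print(proj("top",p-12*rx+[0,0,-148.7+26])[0],proj("scene",p-12*rx+[0,0,-148.7+26])[0])
for v in[(18,0,150),(18,0,5),(24,14,5)]:t=ltarget(*v);print(v,t[0].round(1),go(*t))
E
```

```text
[428.14635685 270.00176047] [330.39483648 132.46308539]
(18, 0, 150) [621.6 -71.  302.7] ([11.41, 29.76, -0.19], [-0.01, -0.01, -0.01])
(18, 0, 5) [621.6 -71.  157.7] ([11.41, 29.76, 14.31], [-0.01, -0.01, -0.01])
(24, 14, 5) [ 630.2 -103.6  151.4] ([8.04, 29.76, 14.95], [-0.01, 13.99, -0.01])
```

Call:
servo_tool:
  moves:
    - [[0.3,0.8,0],[0,0,0]]
    - [[0.9,2.4,0],[0,0,0]]
    - [[1.8,4.8,0],[0,0,0]]
    - [[2.9,7.6,0],[0,0,0]]
    - [[4.1,10.7,0],[0,0,0]]
    - [[5.3,13.8,0],[0,0,0]]
    - [[6.5,16.9,0],[0,0,0]]
    - [[7.7,20,0],[0,0,0]]
    - [[8.8,23,0],[0,0,0]]
    - [[9.8,25.6,0],[0,0,0]]
    - [[10.6,27.6,0],[0,0,0]]
    - [[11.1,29,0],[0,0,0]]
    - [[11.4,29.7,0],[0,0,0]]
    - [[11.4,29.8,0],[0,0,0]]
    - [[11.4,29.8,0],[0,0,0]]
    - [[11.4,29.8,0],[0,0,0]]

```text
t: 7.23
position: [621.5, -71.7, 301.3]
orientation: [[-0.253, 0.967, -0.0], [0.967, 0.253, -0.0], [-0.0, -0.0, -1.0]]
ft_force: [-0.2, 0.2, -1.0]
gripper_width: 22.4
gripper_force: 71.3
```

```bash
python3 - <<'E'
from h import *
show()
S=optics.grab_frame("scene")[60:260,220:420];T=optics.grab_frame("top")[110:260,300:450]
cv2.imwrite("pics/g.png",np.hstack([cv2.resize(S,(400,400),interpolation=2),cv2.resize(T,(400,400),interpolation=2)]))
for v in[(18,0,150),(18,0,5),(24,14,5)]:t=ltarget(*v);print(v,go(*t))
E
```

```text
7.2333 [621.5 -71.7 301.3] q [ -6.6  18.8  34.2 105.5  -0.   68.7] F [-0.2  0.2 -1. ] 22.4 [[-0.253, 0.967, -0.0], [0.967, 0.253, -0.0], [-0.0, -0.0, -1.0]]
(18, 0, 150) ([0.09, 0.04, -0.09], [0.03, 0.02, -0.07])
(18, 0, 5) ([0.09, 0.03, 14.41], [0.03, 0.02, -0.07])
(24, 14, 5) ([-3.28, 0.03, 15.04], [0.03, 14.02, -0.07])
```

View pics/g.png

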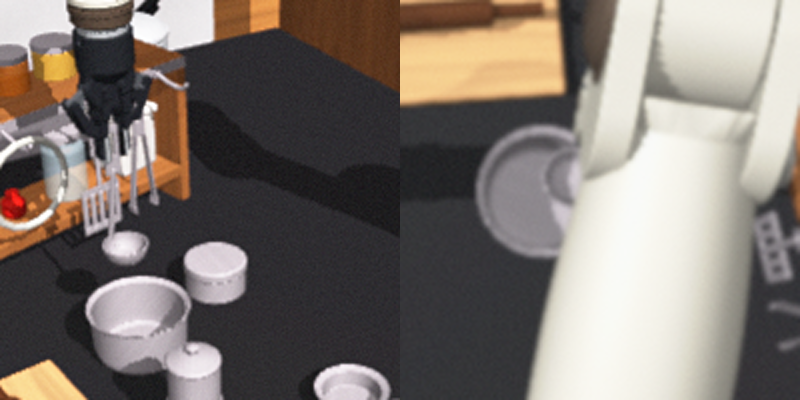

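The ladle hangs over the pot with its bowl at crop (126,247) above the pot rim at (137,310), so I lower it and lean it back.

Call:
servo_tool:
  moves:
    - [[0,0,0.6],[0,0,0]]
    - [[0,0,1.8],[0,0,0]]
    - [[0,0,3.2],[0,0,0]]
    - [[0,0,4.6],[0,0,0]]
    - [[0,0,6],[0,0,0]]
    - [[0,0,7.4],[0,0,0]]
    - [[0,0,8.8],[0,0,0]]
    - [[0,0,10.2],[0,0,0]]
    - [[0,0,11.6],[0,0,0]]
    - [[0,0,12.8],[0,0,0]]
    - [[0,0,13.6],[0,0,0]]
    - [[-0.5,0,14.1],[0,2,0]]
    - [[-1.1,0,14.4],[0,5,0]]
    - [[-1.9,0,14.6],[0,8,0]]
    - [[-2.6,0,14.8],[0,11,0]]
    - [[-3.1,0,14.9],[0,13,0]]
    - [[-3.3,0,14.9],[0,14,0]]
    - [[-3.3,0,14.9],[0,14,0]]
    - [[-3.3,0,14.9],[0,14,0]]

```text
t: 8.92
position: [631.0, -104.8, 155.3]
orientation: [[-0.246, 0.968, -0.057], [0.939, 0.252, 0.233], [0.239, 0.004, -0.971]]
ft_force: [-1.4, -3.0, 15.8]
gripper_width: 22.5
gripper_force: 73.0
```

```bash
python3 - <<'E'
from h import *
show()
for g in(5,0,-3):print(go(*ltarget(24,14,g)))
E
```

```text
8.9167 [ 631.  -104.8  155.3] q [-14.8  23.4  22.7  96.   12.2  59.8] F [-1.4 -3.  15.8] 22.5 [[-0.246, 0.968, -0.057], [0.939, 0.252, 0.233], [0.239, 0.004, -0.971]]
([0.04, -0.05, 0.42], [0.26, 0.14, -0.07])
([-0.08, -0.05, 0.9], [0.26, 0.14, -0.07])
([-0.15, -0.06, 1.2], [0.26, 0.14, -0.07])
```

Call:
servo_tool:
  moves:
    - [[0.04,0,-0.15],[0,0,0]]
    - [[0.08,0,-0.3],[0,0,0]]
    - [[0.08,0,-0.34],[0,0,0]]
    - [[0.08,0,-0.34],[0,0,0]]

```text
t: 9.25
position: [630.4, -103.3, 155.7]
orientation: [[-0.246, 0.967, -0.061], [0.939, 0.254, 0.234], [0.242, 0.0, -0.97]]
ft_force: [-0.6, -0.6, 2.9]
gripper_width: 22.6
gripper_force: 71.6
```

```bash
python3 - <<'E'
from h import *
show()
S=optics.grab_frame("scene");cv2.imwrite("pics/S2.png",S)
C=cv2.resize(S[110:260,240:400],(800,750),interpolation=2)[:600]
cv2.imwrite("pics/hh.png",C)
E
```

```text
9.25 [ 630.4 -103.3  155.7] q [-14.7  23.6  23.   96.4  12.2  59.8] F [-0.6 -0.6  2.9] 22.6 [[-0.246, 0.967, -0.061], [0.939, 0.254, 0.234], [0.242, 0.0, -0.97]]
```

Call:
servo_tool:
  moves:
    - [[0.07,0,-0.29],[0,0,0]]
    - [[0.55,0,-0.17],[0,0,0]]
    - [[1.04,0,-0.05],[0,0,0]]
    - [[1.04,0,-0.05],[0,0,0]]
    - [[0.97,0,0.24],[0,0,0]]
    - [[0.92,0,0.43],[0,0,0]]
    - [[0.87,0,0.63],[0,0,0]]
    - [[0.87,0,0.63],[0,0,0]]

```text
t: 9.97
position: [628.7, -94.2, 155.1]
orientation: [[-0.247, 0.967, -0.056], [0.939, 0.253, 0.233], [0.239, 0.005, -0.971]]
ft_force: [-1.4, -3.7, 18.4]
gripper_width: 22.2
gripper_force: 73.2
```

```bash
python3 - <<'E'
from h import *
show()
for g in(5,0,-3):print(g,go(*ltarget(14,14,g)))
E
```

```text
9.9667 [628.7 -94.2 155.1] q [-14.   22.6  21.6  95.6  12.3  60.6] F [-1.4 -3.7 18.4] 22.2 [[-0.247, 0.967, -0.056], [0.939, 0.253, 0.233], [0.239, 0.005, -0.971]]
5 ([-0.04, -0.1, 0.37], [0.26, 0.14, 0.01])
0 ([-0.16, -0.1, 0.86], [0.26, 0.14, 0.01])
-3 ([-0.23, -0.1, 1.15], [0.26, 0.14, 0.01])
```

Call:
servo_tool:
  moves:
    - [[0.06,0,-0.25],[0,0,0]]
    - [[0.12,0,-0.5],[0,0,0]]
    - [[-0.4,0,-0.62],[0,0,0]]
    - [[-0.9,0,-0.75],[0,0,0]]
    - [[-0.95,0,-0.7],[0,0,0]]
    - [[-0.99,0,-0.6],[0,0,0]]
    - [[-0.99,0,-0.6],[0,0,0]]
    - [[-0.99,0,-0.6],[0,0,0]]

```text
t: 10.63
position: [630.9, -104.6, 155.6]
orientation: [[-0.246, 0.967, -0.061], [0.939, 0.254, 0.234], [0.242, 0.001, -0.97]]
ft_force: [-0.5, -0.6, 4.6]
gripper_width: 22.3
gripper_force: 72.0
```

Call:
servo_tool:
  moves:
    - [[-0.2,0,0],[0,0.8,0]]
    - [[-0.4,0,0],[0,1.5,0]]
    - [[-0.6,0,0],[0,2.3,0]]
    - [[-0.8,0,0],[0,3,0]]
    - [[-0.8,0,0],[0,3,0]]

```text
t: 11.05
position: [633.1, -112.5, 153.3]
orientation: [[-0.242, 0.967, -0.074], [0.925, 0.253, 0.285], [0.294, 0.001, -0.956]]
ft_force: [0.1, -0.3, 6.2]
gripper_width: 22.5
gripper_force: 72.1
```

Still no lateral contact; I lean it a little more.

Call:
servo_tool:
  moves:
    - [[-0.2,0,-0.05],[0,0.8,0]]
    - [[-0.4,0,-0.1],[0,1.5,0]]
    - [[-0.6,0,-0.1],[0,2.3,0]]
    - [[-0.8,0,-0.1],[0,3,0]]
    - [[-1.0,0,-0.1],[0,3.8,0]]
    - [[-1.0,0,-0.1],[0,3.8,0]]

```text
t: 11.55
position: [635.2, -121.8, 150.6]
orientation: [[-0.236, 0.967, -0.091], [0.904, 0.253, 0.346], [0.357, -0.001, -0.934]]
ft_force: [-0.0, 3.2, 0.3]
gripper_width: 22.5
gripper_force: 71.3
```

```bash
python3 - <<'E'
from h import *
show()
S=optics.grab_frame("scene")
cv2.imwrite("pics/i.png",cv2.resize(S[100:250,235:385],(600,600),interpolation=2))
E
```

```text
11.55 [ 635.2 -121.8  150.6] q [-18.4  29.6  29.2 101.5  17.4  55.1] F [-0.   3.2  0.3] 22.5 [[-0.236, 0.967, -0.091], [0.904, 0.253, 0.346], [0.357, -0.001, -0.934]]
```

View pics/i.png

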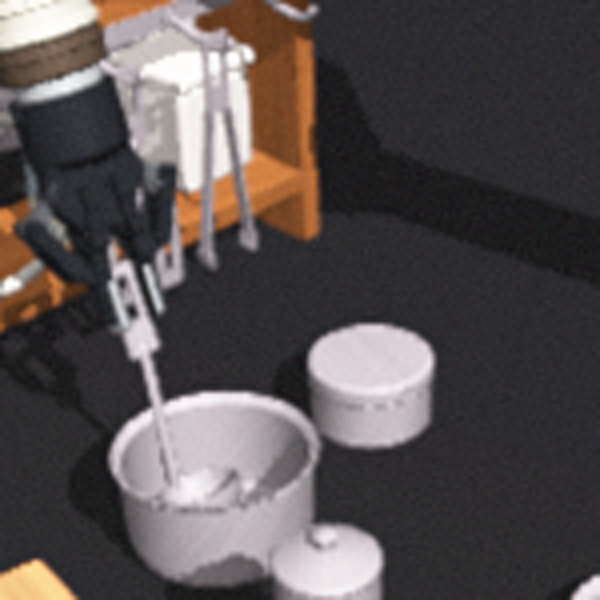

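The bowl is on the pot floor at (205,485) and the shank leans on the rim at (155,400), confirmed by the lateral contact force. I release gently and back out along the tool axis.

Call:
servo_tool:
  moves:
    - [[0,0,0],[0,0,0]]
    - [[0,0,0],[0,0,0]]
    - [[0,0,0],[0,0,0]]
    - [[0,0,0],[0,0,0]]
    - [[0,0,0],[0,0,0]]
  fingers: 0.6

```text
t: 12.02
position: [635.3, -121.4, 151.4]
orientation: [[-0.238, 0.967, -0.09], [0.904, 0.254, 0.343], [0.355, 0.0, -0.935]]
ft_force: [-1.2, 0.3, -0.7]
gripper_width: 51.6
gripper_force: 0.0
```

Call:
servo_tool:
  moves:
    - [[0,0,-0.5],[0,0,0]]
    - [[0,0,-1.5],[0,0,0]]
    - [[0,0,-3],[0,0,0]]
    - [[0,0,-5],[0,0,0]]
    - [[0,0,-7.5],[0,0,0]]
    - [[0,0,-10],[0,0,0]]
    - [[0,0,-12],[0,0,0]]
    - [[0,0,-13],[0,0,0]]
    - [[0,0,-13],[0,0,0]]

```text
t: 12.77
position: [647.3, -166.9, 275.1]
orientation: [[-0.238, 0.967, -0.087], [0.905, 0.253, 0.342], [0.353, 0.003, -0.936]]
ft_force: [0.0, 0.1, -0.8]
gripper_width: 51.4
gripper_force: 0.0
```

```bash
cat >> h.py <<'E'
tum=np.array([496.8,392.6,0]);dav=np.array([424.,212.5,0])
def RY(deg): y=np.array([np.cos(np.radians(deg)),np.sin(np.radians(deg)),0]);return np.c_[np.cross(y,[0,0,-1]),y,[0,0,-1]]
E
python3 - <<'E'
from h import *
show()
for y in(14.7,30,60,90): print(y,go(tum+[0,0,230],RY(y)))
# other tumblers: top px (overview/1.25)
for n,p,z in(("blk1",(231,184),80),("blk2",(178,209),80),("orange",(212,253),80)):
    print(n,least_squares(lambda v:proj("top",[v[0],v[1],z])[0]-p,[450,300]).x.round(0))
A=optics.grab_frame("scene").astype(int);B=cv2.imread("pics/S.png").astype(int)
D=(np.abs(A-B).max(2)>40).astype(np.uint8);n,l,st,c=cv2.connectedComponentsWithStats(D);print([(s.tolist()) for s in st[1:] if s[4]>15])
E
```

```text
12.7667 [ 647.3 -166.9  275.1] q [-21.5  41.   60.3 121.7  16.7  52. ] F [ 0.   0.1 -0.8] 51.4 [[-0.238, 0.967, -0.087], [0.905, 0.253, 0.342], [0.353, 0.003, -0.936]]
14.7 ([52.62, -0.41, 24.67], [0.16, -20.67, -0.0])
30 ([52.62, -0.41, 24.67], [2.92, -20.53, -15.13])
60 ([52.62, -0.41, 24.67], [8.33, -19.51, -44.8])
90 ([52.62, -0.41, 24.67], [13.72, -17.49, -74.43])
blk1 [595. 330.]
blk2 [514. 488.]
orange [385. 377.]
[[191, 0, 449, 200, 33542], [456, 0, 35, 31, 740], [210, 20, 19, 8, 57], [295, 104, 28, 56, 580], [292, 118, 6, 16, 42], [223, 128, 14, 9, 61], [221, 159, 5, 7, 22], [259, 165, 17, 37, 212], [568, 191, 12, 15, 64], [289, 217, 7, 11, 37], [555, 220, 10, 16, 54]]
```

Call:
servo_tool:
  moves:
    - [[1,0,0],[0,0,0]]
    - [[3,0,0.5],[0,-2,0]]
    - [[6,0,2],[0,-4,0]]
    - [[9,0,3.5],[0,-6,0]]
    - [[12.5,0,5],[0,-8,0]]
    - [[16,-0.1,6.7],[0,-10,0]]
    - [[19.5,-0.1,8.4],[0,-12,0]]
    - [[23,-0.2,10],[0,-14,0]]
    - [[26.5,-0.2,11.7],[0,-16,0]]
    - [[30,-0.2,13.4],[0,-18,0]]
    - [[33.5,-0.3,15.1],[0,-19.5,0]]
    - [[37,-0.3,16.8],[0,-20.7,0]]
    - [[40.5,-0.3,18.6],[0,-20.7,0]]
    - [[44,-0.4,20.4],[0,-20.7,0]]
    - [[47.5,-0.4,22.2],[0,-20.7,0]]
    - [[50,-0.4,23.5],[0,-20.7,0]]
    - [[51.8,-0.4,24.3],[0,-20.7,0]]
    - [[52.6,-0.4,24.7],[0,-20.7,0]]
    - [[52.6,-0.4,24.7],[0,-20.7,0]]
    - [[52.6,-0.4,24.7],[0,-20.7,0]]
  fingers: 1

```text
t: 14.48
position: [495.7, 392.9, 228.1]
orientation: [[-0.255, 0.967, -0.001], [0.967, 0.255, 0.001], [0.001, -0.001, -1.0]]
ft_force: [0.4, -1.5, 1.5]
gripper_width: 85.4
gripper_force: 0.0
```

```bash
python3 - <<'E'
from h import *
show()
from scipy.ndimage import map_coordinates as mc
I={k:cv2.GaussianBlur(cv2.imread(f"pics/{f}.png",0).astype(float),(0,0),.7) for k,f in(("scene","S"),("top","T"))}
a=np.linspace(0,2*np.pi,180,endpoint=False)
def ring(k,x,y,z,r):
    q=proj(k,np.c_[x+r*np.cos(a),y+r*np.sin(a),a*0+z]);return mc(I[k],[q[:,1],q[:,0]],order=1)
def sc(k,x,y,z,r): # outer edge contrast, clipped, inside bright minus outside dark
    return np.clip(ring(k,x,y,z,r-2.5)-ring(k,x,y,z,r+2.5),0,60).mean()
for nm,z,rr,c in(("tum",144,(30.5,31.5,32.5),tum),("dav",30,(50,51),dav),("pot",80,(75,),pot)):
  for ks in(("top",),("scene",),("top","scene")):
    best=max((sum(sc(k,c[0]+dx,c[1]+dy,z,r) for k in ks),dx,dy,r) for dx in np.arange(-6,6.1,.75) for dy in np.arange(-6,6.1,.75) for r in rr)
    print(nm,ks,round(best[0],1),c[0]+best[1],c[1]+best[2],best[3])
E
```

```text
14.4833 [495.7 392.9 228.1] q [3.840e+01 1.680e+01 2.340e+01 9.660e+01 1.000e-01 1.136e+02] F [ 0.4 -1.5  1.5] 85.4 [[-0.255, 0.967, -0.001], [0.967, 0.255, 0.001], [0.001, -0.001, -1.0]]
tum ('top',) 32.0 496.8 391.85 32.5
tum ('scene',) 41.6 499.8 394.85 32.5
tum ('top', 'scene') 71.8 498.3 392.6 32.5
dav ('top',) 58.5 424.75 214.0 51
dav ('scene',) 47.2 425.5 212.5 50
dav ('top', 'scene') 105.2 425.5 213.25 51
pot ('top',) 51.3 614.0 -39.75 75
pot ('scene',) 44.7 617.0 -39.75 75
pot ('top', 'scene') 94.0 615.5 -39.75 75
```

```bash
python3 -c "
from h import *
print(go([498,393,118],RD))"
```

```text
([-0.06, 0.24, 11.01], [-0.04, -0.06, 0.02])
```

Call:
servo_tool:
  moves:
    - [[0,0.2,0.8],[0,0,0]]
    - [[0,0.2,2.4],[0,0,0]]
    - [[0,0.2,4.2],[0,0,0]]
    - [[0,0.2,6],[0,0,0]]
    - [[0,0.2,7.8],[0,0,0]]
    - [[0,0.2,9.2],[0,0,0]]
    - [[0,0.2,10.2],[0,0,0]]
    - [[0,0.2,10.9],[0,0,0]]
    - [[0,0.2,11.1],[0,0,0]]
    - [[0,0.2,11.1],[0,0,0]]
    - [[0,0.2,11.1],[0,0,0]]

```text
t: 15.4
position: [498.2, 394.1, 118.6]
orientation: [[-0.254, 0.967, 0.001], [0.967, 0.254, 0.002], [0.002, 0.001, -1.0]]
ft_force: [0.3, -0.3, 0.2]
gripper_width: 85.7
gripper_force: 0.0
```

Call:
servo_tool:
  moves:
    - [[0,0,0],[0,0,0]]
    - [[0,0,0],[0,0,0]]
    - [[0,0,0],[0,0,0]]
    - [[0,0,0],[0,0,0]]
    - [[0,0,0],[0,0,0]]
    - [[0,0,0],[0,0,0]]
    - [[0,0,0],[0,0,0]]
  fingers: 0.4
  grip_force: 30

```text
t: 15.98
position: [498.2, 394.5, 118.9]
orientation: [[-0.254, 0.967, 0.001], [0.967, 0.254, 0.003], [0.002, 0.002, -1.0]]
ft_force: [-0.7, 0.1, 5.5]
gripper_width: 59.0
gripper_force: 32.3
```

Call:
servo_tool:
  moves:
    - [[0,0,-0.2],[0,0,0]]
    - [[0,0,-0.5],[0,0,0]]
    - [[0,0,-0.9],[0,0,0]]
    - [[0,0,-1.3],[0,0,0]]
    - [[0,0,-1.8],[0,0,0]]
    - [[0,0,-2.3],[0,0,0]]
    - [[0,0,-2.8],[0,0,0]]
    - [[0,0,-3.3],[0,0,0]]
    - [[0,0,-3.9],[0,0,0]]
    - [[0,0,-4.5],[0,0,0]]
    - [[0,0,-5.2],[0,0,0]]
    - [[0,0,-6],[0,0,0]]
    - [[0,0,-6.8],[0,0,0]]
    - [[0,0,-7.3],[0,0,0]]
    - [[0,0,-7.5],[0,0,0]]
    - [[0,0,-7.5],[0,0,0]]

```text
t: 17.32
position: [498.0, 394.2, 193.4]
orientation: [[-0.254, 0.967, 0.0], [0.967, 0.254, 0.002], [0.002, 0.001, -1.0]]
ft_force: [-0.1, -0.3, -1.9]
gripper_width: 58.4
gripper_force: 32.4
```

```bash
python3 - <<'E'
from h import *
show()
S=optics.grab_frame("scene");cv2.imwrite("pics/S3.png",S);B=cv2.imread("pics/S.png")
# brightness along the stack axis: middle rim top (z=112), bottom rim (80)
for z in(170,160,150,140,130,125,120,115,110,105,100,95,90,80,70,60,40,20):
    u=proj("scene",[498,393,z])[0].round().astype(int);print(z,u,S[u[1],u[0]],B[u[1],u[0]])
# change below the middle rim
D=np.abs(S.astype(int)-B).max(2)
for z0,z1 in((5,70),(75,105),(105,145)):
    r0=bbox("scene",498,393,z1,24);r1=bbox("scene",498,393,z0,24)
    y0,y1,x0,x1=[int(v) for v in(proj("scene",[498,393,z1])[0][1]+8,proj("scene",[498,393,z0])[0][1]+8,r0[0],r0[2])];print(z0,z1,D[y0:y1,x0:x1].mean())
E
```

```text
17.3167 [498.  394.2 193.4] q [3.830e+01 1.630e+01 1.890e+01 9.250e+01 1.000e-01 1.136e+02] F [-0.1 -0.3 -1.9] 58.4 [[-0.254, 0.967, 0.0], [0.967, 0.254, 0.002], [0.002, 0.001, -1.0]]
170 [421 260] [170 162 172] [146 140 150]
160 [421 263] [170 163 173] [190 183 193]
150 [420 267] [158 155 162] [192 184 194]
140 [420 270] [183 174 185] [192 186 197]
130 [419 274] [178 171 181] [142 135 145]
125 [419 275] [181 176 186] [115 113 120]
120 [419 277] [186 178 188] [132 130 135]
115 [419 279] [183 179 190] [178 169 181]
110 [419 280] [191 184 194] [167 159 169]
105 [419 282] [160 153 166] [166 159 169]
100 [418 283] [147 144 153] [162 155 165]
95 [418 285] [117 112 120] [165 159 168]
90 [418 287] [120 115 122] [165 160 169]
80 [418 290] [176 171 181] [175 169 179]
70 [417 293] [161 154 165] [162 156 164]
60 [417 296] [166 160 170] [167 161 171]
40 [416 302] [159 149 163] [161 154 165]
20 [416 309] [169 164 173] [170 164 174]
5 70 3.6523809523809523
75 105 4.009090909090909
105 145 54.45454545454545
```

The middle tumbler stayed: pixels below its rim are unchanged, and its own mouth shadow now shows about 11 px lower, as expected. On to the davara.

```bash
python3 -c "
from h import *
print(go([425.3,214.2,193],RD),go([425.3,214.2,64],RD))"
```

```text
([-15.55, -11.59, -0.05], [0.01, -0.11, -0.02]) ([-15.57, -11.59, 12.85], [0.01, -0.11, -0.02])
```

Call:
servo_tool:
  moves:
    - [[-0.6,-0.5,0],[0,0,0]]
    - [[-2,-1.5,0],[0,0,0]]
    - [[-4,-3,0],[0,0,0]]
    - [[-6.2,-4.6,0],[0,0,0]]
    - [[-8.6,-6.4,0],[0,0,0]]
    - [[-11,-8.2,0],[0,0,0]]
    - [[-13,-9.7,0],[0,0,0]]
    - [[-14.5,-10.8,0],[0,0,0]]
    - [[-15.3,-11.4,0],[0,0,0]]
    - [[-15.6,-11.6,0],[0,0,0]]
    - [[-15.6,-11.6,0],[0,0,0]]
    - [[-15.6,-11.6,1],[0,0,0]]
    - [[-15.6,-11.6,3],[0,0,0]]
    - [[-15.6,-11.6,5],[0,0,0]]
    - [[-15.6,-11.6,7],[0,0,0]]
    - [[-15.6,-11.6,8.5],[0,0,0]]
    - [[-15.6,-11.6,9.5],[0,0,0]]
    - [[-15.6,-11.6,10],[0,0,0]]
    - [[-15.6,-11.6,10],[0,0,0]]

```text
t: 18.95
position: [424.8, 214.0, 91.1]
orientation: [[-0.255, 0.967, -0.002], [0.967, 0.255, 0.001], [0.001, -0.002, -1.0]]
ft_force: [-0.3, 0.1, -1.3]
gripper_width: 58.8
gripper_force: 32.5
```

```bash
python3 - <<'E'
from h import *
show();print(go([425.3,214.2,60],RD))
S=optics.grab_frame("scene");B=cv2.imread("pics/S.png");D=np.abs(S.astype(int)-B).max(2)
# davara front rim still where it was?
b=[int(v) for v in bbox("scene",425.3,213.2,30,50)];print(b,D[b[3]-6:b[3]+4,b[0]:b[2]].mean())
E
```

```text
18.95 [424.8 214.   91.1] q [ 2.670e+01 -5.500e+00 -1.590e+01  7.970e+01  1.000e-01  1.019e+02] F [-0.3  0.1 -1.3] 58.8 [[-0.255, 0.967, -0.002], [0.967, 0.255, 0.001], [0.001, -0.002, -1.0]]
([0.0, 0.06, 3.11], [-0.11, -0.08, 0.02])
[376, 241, 414, 265] 20.142105263157895
```

Call:
servo_tool:
  moves:
    - [[0,0,0.3],[0,0,0]]
    - [[0,0,0.9],[0,0,0]]
    - [[0,0,1.6],[0,0,0]]
    - [[0,0,2.2],[0,0,0]]
    - [[0,0,2.6],[0,0,0]]
    - [[0,0,2.9],[0,0,0]]
    - [[0,0,3],[0,0,0]]
    - [[0,0,3],[0,0,0]]
    - [[0,0,3],[0,0,0]]

```text
t: 19.75
position: [425.3, 213.9, 62.6]
orientation: [[-0.254, 0.967, -0.0], [0.967, 0.254, 0.002], [0.002, 0.0, -1.0]]
ft_force: [-0.8, 0.4, -1.2]
gripper_width: 58.5
gripper_force: 32.6
```

Call:
servo_tool:
  moves:
    - [[0,0,0.06],[0,0,0]]
    - [[0,0,0.12],[0,0,0]]
    - [[0,0,0.18],[0,0,0]]
    - [[0,0,0.24],[0,0,0]]
    - [[0,0,0.3],[0,0,0]]
    - [[0,0,0.3],[0,0,0]]

```text
t: 20.25
position: [425.1, 213.8, 59.3]
orientation: [[-0.254, 0.967, -0.001], [0.967, 0.254, 0.002], [0.002, -0.0, -1.0]]
ft_force: [0.1, 0.3, -1.4]
gripper_width: 58.7
gripper_force: 32.6
```

Call:
servo_tool:
  moves:
    - [[0,0,0.05],[0,0,0]]
    - [[0,0,0.1],[0,0,0]]
    - [[0,0,0.15],[0,0,0]]
    - [[0,0,0.2],[0,0,0]]
    - [[0,0,0.2],[0,0,0]]

```text
t: 20.67
position: [425.3, 213.9, 58.9]
orientation: [[-0.254, 0.967, 0.0], [0.967, 0.254, 0.002], [0.002, 0.001, -1.0]]
ft_force: [-4.9, -2.4, 12.3]
gripper_width: 58.5
gripper_force: 33.4
```

Call:
servo_tool:
  moves:
    - [[0,0,-0.08],[0,0,0]]
    - [[0,0,-0.13],[0,0,0]]
    - [[0,0,-0.13],[0,0,0]]

```text
t: 20.92
position: [425.4, 214.0, 59.0]
orientation: [[-0.254, 0.967, -0.0], [0.967, 0.254, 0.002], [0.002, 0.0, -1.0]]
ft_force: [-0.9, 0.9, 3.3]
gripper_width: 58.6
gripper_force: 32.8
```

Call:
servo_tool:
  moves:
    - [[0,0,0],[0,0,0]]
    - [[0,0,0],[0,0,0]]
    - [[0,0,0],[0,0,0]]
    - [[0,0,0],[0,0,0]]
    - [[0,0,0],[0,0,0]]
    - [[0,0,0],[0,0,0]]
  fingers: 1

```text
t: 21.42
position: [425.2, 213.9, 58.7]
orientation: [[-0.254, 0.967, -0.001], [0.967, 0.254, 0.002], [0.002, -0.0, -1.0]]
ft_force: [-0.7, 1.0, 0.7]
gripper_width: 85.5
gripper_force: 0.0
```

Call:
servo_tool:
  moves:
    - [[0,0,-0.5],[0,0,0]]
    - [[0,0,-1.5],[0,0,0]]
    - [[0,0,-3],[0,0,0]]
    - [[0,0,-5],[0,0,0]]
    - [[0,0,-8],[0,0,0]]
    - [[0,0,-11],[0,0,0]]
    - [[0,0,-14],[0,0,0]]
    - [[0,0,-17],[0,0,0]]
    - [[0,0,-19],[0,0,0]]
    - [[0,0,-20],[0,0,0]]
    - [[0,0,-20],[0,0,0]]
    - [[0,0,-20],[0,0,0]]

```text
t: 22.42
position: [425.4, 213.6, 258.5]
orientation: [[-0.254, 0.967, -0.0], [0.967, 0.254, 0.002], [0.002, 0.0, -1.0]]
ft_force: [-0.2, -0.1, -0.8]
gripper_width: 85.6
gripper_force: 0.0
```

```bash
python3 - <<'E'
from h import *
show()
from scipy.ndimage import map_coordinates as mc
S=optics.grab_frame("scene");T=optics.grab_frame("top");cv2.imwrite("pics/S4.png",S);cv2.imwrite("pics/T4.png",T)
I={"scene":cv2.GaussianBlur(cv2.cvtColor(S,6).astype(float),(0,0),.7)}
a=np.linspace(0,2*np.pi,180,endpoint=False)
def ring(k,x,y,z,r):
    q=proj(k,np.c_[x+r*np.cos(a),y+r*np.sin(a),a*0+z]);return mc(I[k],[q[:,1],q[:,0]],order=1)
def sc(x,y,z,r): return np.clip(ring("scene",x,y,z,r-2.5)-ring("scene",x,y,z,r+2.5),0,60).mean()
for nm,z,r,c in(("top@dav",84,32,dav),("top tipped?",64,32,dav),("dav",30,50,dav),("mid",112,32,tum),("pot",80,75,pot)):
    print(nm,[round(v,1) for v in max((sc(c[0]+dx,c[1]+dy,z,r),c[0]+dx,c[1]+dy) for dx in np.arange(-15,15.1,.75) for dy in np.arange(-15,15.1,.75))])
# ladle: bright pixels above pot rim vs before
B=cv2.imread("pics/S.png").astype(int);D=(np.abs(S-B).max(2)>40);D=D.astype(np.uint8)
n,l,st,c=cv2.connectedComponentsWithStats(D);print([s.tolist() for s in st[1:] if s[4]>20])
E
```

```text
22.4167 [425.4 213.6 258.5] q [ 2.660e+01 -4.500e+00  3.600e+00  9.810e+01  1.000e-01  1.019e+02] F [-0.2 -0.1 -0.8] 85.6 [[-0.254, 0.967, -0.0], [0.967, 0.254, 0.002], [0.002, 0.0, -1.0]]
top@dav [np.float64(47.3), np.float64(426.2), np.float64(214.0)]
top tipped? [np.float64(37.8), np.float64(411.2), np.float64(197.5)]
dav [np.float64(40.4), np.float64(427.8), np.float64(217.0)]
mid [np.float64(49.9), np.float64(499.8), np.float64(395.6)]
pot [np.float64(43.2), np.float64(617.8), np.float64(-38.2)]
[[379, 0, 111, 121, 5283], [474, 0, 26, 16, 268], [497, 0, 143, 186, 11788], [468, 25, 83, 163, 2852], [524, 25, 27, 9, 155], [397, 55, 17, 18, 127], [271, 95, 52, 72, 1521], [432, 114, 32, 47, 788], [384, 143, 11, 6, 35], [416, 156, 4, 14, 34], [259, 165, 17, 37, 214], [387, 171, 8, 14, 50], [312, 181, 32, 30, 378], [569, 191, 11, 15, 62], [289, 217, 7, 11, 34], [555, 220, 10, 16, 52], [378, 229, 31, 35, 572], [404, 260, 31, 29, 569]]
```

```bash
python3 -c "
from plant import arm
print(arm.sign_off())"
```

```text
the job is handed in; nothing more can be done
None
```

The job is handed in at about 22 s: the ladle is in the pot with its bowl on the floor and its handle leaning out over the rim, and the top tumbler stands upright in the davara. The middle tumbler stayed in the stack and I saw nothing else moved, though the last check was by image code, not by eye.

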